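# Push-open fittings cabinet in the shoemaker's workshop

### The arm

A 6-joint arm with a two-finger parallel gripper is mounted at the origin on the work surface. World frame = base frame: x ahead of the robot, y to its left, z up, the work surface at z = 0. Lengths are in m, angles in degrees, forces in N, time in s.
With the tool pointing down it reaches from about 0.375 to 0.9 m from the base axis. Payload 3.1 kg.
Tool frame: the origin (TCP) lies on the centre line of the jaws, within the pads' length; the fingertips stand finger_overhang ahead of it and the grasp point (between the pads) lies 5 mm behind it (finger_overhang is the distance from the TCP to the fingertips, in m); z points along the fingers, y is the line along which they close (so a half turn about z gives the same grasp; the last joint's range is limited). The gripper opens to 87 mm and grips with 3 to 60 N. Pads are 19 mm wide; open, the fingers measure 117 mm over their backs; the gripper's body (75 mm by 190 mm) begins 51 mm behind the grasp point.
Start: joints at [60.132, 30.224, 82.088, -0, 67.689, -10.227], TCP at [0.21, 0.589, 0.206] pointing down, gripper open.
Joint ranges: [-176.69, 176.69], [-43.24, 126.21], [12.49, 139.97], [-82, 262], [0, 151.66], [-163.58, 163.58]. Speed limits (degrees/s): [159.86, 159.86, 180, 180, 180, 180].

### API

Orientations are given as a 3x3 rotation matrix whose columns are the frame's x, y, z axes.
In Python, from rig import read_state, capture, calibration, hand_in, finger_overhang gives the robot as it stands.
- The arm moves only by the tool send_rows, never from a script. Its argument "plan" is a list of rows, each a list of 5 numbers: the closure in counts, from 0 (fully open) to 255 (shut), then the shift along the tool's x, y, z in m, then the turn about the tool's z in rad. A call has 1 to 20 rows; each row shifts and turns the commanded pose from where the row before left it, along the tool's axes as they then stand; what a row does not reach is not made up. A row lasts 1/12 s, in which the tool goes at most 41.7 mm and 7.16 degrees, less where a joint would pass 70% of its speed; a pose out of reach is approached as far as the arm can. A call is refused whole if a number of a shift passes 0.0417 or a number of a turn 0.125, either way. A call with a gripper value outside its range is refused whole. The fingers move at their own pace and stop on an object; the grip force is fixed at half the most. Time passes only in rows, so rows that do not move let the fingers close. It gives the time, the measured TCP pose, the force, the opening and the grip force at its end, in the units of the state.
- read_state(): the state, without advancing time (a new reading comes with each control period).
- capture(name): name is "scene" or "side" or "wrist"; returns (picture, depth): 480x640x3 uint8, blue, green, red; 480x640 float32, m along the optical axis (not along the pixel's ray), 0 where there is no reading.
- calibration(name): a dict with "fx", "fy", "cx", "cy" (pixels), "dist_coeffs" ([k1, k2, p1, p2, k3] as OpenCV has them; the pictures are not rectified), "xyz" and "rotation" of the camera in the world. Camera axes: x right, y down, z forward; pixel columns grow to the right and rows downward; lengths in m; the calibration is good to about 2 mm. A picture is of the moment at which its call begins: read the wrist's pose just before it. calibration takes no time and is no camera call; for the wrist camera it gives the pose at the moment of the call.
- hand_in(): hands the job in; it is judged then, once.
The state is a dict: "time_s": time; "joint_positions": joint angles; "qvel": joint speeds; "tau": joint torques, N m; "position": TCP position; "tcp_rot": TCP orientation; "force": force on the tool from outside, world axes, zero at the start; "moment": the same for the moment, N m; "opening": opening from 0.0 (shut) to 1.0 (fully open); "grasp_force": force on a finger pad.
Only numpy, scipy, OpenCV 4.12 (cv2) and the standard library are available. Lean on these libraries where they do the work, as an engineer would, in place of code of your own. Each camera call takes 0.05 s, during which the arm holds its last target. There are 200 camera calls.

### The job

Open the blue-fronted bench cabinet: press its door in at the brass spot near the top corner until the catch lets go, take the hand well away so that the spring throws the door ajar by itself, then reach behind its free edge from above and push it wide open, to at least 70 degrees, and leave it there. Nothing needs gripping; keep the cream cabinet shut and leave the jar, hammer and tin where they are.

Things in the scene. Friction and masses are not known exactly. Their poses are not given: they have to be found in the camera images.
- blue_cabinet: Wooden bench cabinet with blue door and top, fixed, 160 deep (x) x 200 wide (y) x 220 mm high. Origin: centre of its underside, on the bench; its -x is the front (robot side), +z up; turned up to 0.3 rad. The two cabinets swap places between runs. A pile of sole blanks 24 mm high is fixed on the rear of its top; the front 90 mm of the top is clear.
- blue_door (a joint): Blue door's hinge angle, rad: 0 latched, positive opens towards the robot (stop 1.6), negative is pressed in (stop -0.05). Cannot be pulled open. Pressing at the brass spot takes about 6 N; the catch has let go by 6 mm (-0.035), stop at 8 mm. As the finger withdraws, a spring throws it to 0.37 (free edge 70 mm forward). Beyond that it swings freely (2 to 4 N at the edge) and stays where left.
- blue_press (a point): Centre of the brass spot (26 mm disc, 2 mm thick) on the blue door's front, 165 mm from the hinge axis, 25 mm from the free edge, 22 mm below the door's top; a 26 mm brass cap marks the top edge above it. Moves with the door. Axes are the door's: x square to the panel, into the cabinet when closed, z up, y towards the hinge. The spot's face is 10 mm in front of the panel's mid-plane.
- blue_hinge (a point): On the blue door's upright hinge axis (cabinet's left, +y) at the door's top edge, 218 mm above the bench, mid-thickness. Axes as for blue_press; panel 16 thick, extends 190 mm along its -y, 196 mm high. Closed, its back is 12 mm in front of the cabinet's box. Catch parts behind it are all under 95 mm above the bench; higher up the gap is clear. Work within 35 mm of the top.
- cream_cabinet: Second cabinet of the same build and size with a cream door and top; fixed, origin and axes as for the blue one. To stay shut.
- cream_door (a joint): Hinge angle of the cream door, same meaning and same touch latch as the blue door; must stay shut, about 0.
- glue_jar: Loose jar with black cap, 60 mm diameter, 100 mm high, upright at the left; origin at the centre of its underside. Leave alone.
- hammer: Loose hammer, 240 mm long, lying on the bench at the right; origin on the bench under it, long axis x. Leave alone.
- wax_tin: Loose flat red tin with a pale lid, 60 mm diameter, 30 mm high, on the bench at the right, in front of the cabinets; origin at the centre of its underside. Leave alone.

How it is judged:
By the outcome, as a careful person would: the job done as asked, in the order asked, and still so for the second after the job is handed in, with the robot touching nothing.
It also fails if it takes over 45 s, if anything falls off the work surface, if the arm or the gripper's body presses on something with over 40 N, if the wrist force passes 120 N, or if a joint passes its speed limit or range.

## Working session

There is one attempt and no reset: what is moved stays moved. The work goes in short steps, Python scripts to look and compute and a tool call to move; the robot and the scene stay as the last step left them, time stands still between calls to the robot, and variables do not carry over. Pictures are saved under pics/ and viewed, at most 10 in all, crops included, and the job is handed in when it is done.

Besides the shell and the picture viewer there is one more tool, called after ">>>" by a JSON object that holds its "fn" and its "kwargs", one argument or row to a line. send_rows: Moves the arm, as the interface text tells. Its arguments: {"type":"object","properties":{"plan":{"type":"array","items":{"type":"array","items":{"type":"number"}}}},"required":["plan"]}

```bash
mkdir -p pics
cat > h.py <<'E'
import numpy as np, cv2
from rig import *
def shot(n,save=None):
    c=calibration(n); im,d=capture(n)
    if save: cv2.imwrite('pics/'+save,im)
    return c,im,d
def pts(c,d,uv):
    """pixels -> world points by depth"""
    uv=np.asarray(uv,float).reshape(-1,1,2)
    K=np.array([[c['fx'],0,c['cx']],[0,c['fy'],c['cy']],[0,0,1]])
    n=cv2.undistortPoints(uv,K,np.array(c['dist_coeffs'])).reshape(-1,2)
    z=d[uv[:,0,1].astype(int),uv[:,0,0].astype(int)]
    p=np.c_[n*z[:,None],z]
    return (p@np.array(c['rotation']).T+np.array(c['xyz']))[z>0]
E
python3 - <<'E'
from h import *
s=read_state();print(s['time_s'],s['position'],np.round(s['tcp_rot'],3),s['opening'],finger_overhang)
for n in('scene','side'):
    c,im,d=shot(n,n+'0.png');print(n,c['xyz'],np.round(c['rotation'],2).tolist(),(d>0).mean())
E
```

```text
0.0 [0.20965032 0.58798013 0.20498846] [[-0.942  0.336 -0.001]
 [ 0.336  0.942 -0.002]
 [ 0.    -0.002 -1.   ]] 0.9997557812307478 0.014
scene [0.18066106 0.15305797 1.31724007] [[-0.43, -0.85, 0.3], [-0.9, 0.4, -0.14], [-0.0, -0.33, -0.94]] 0.9961848958333334
side [ 0.00198459 -0.25050763  1.8694377 ] [[0.42, -0.86, 0.3], [-0.91, -0.4, 0.13], [0.01, -0.33, -0.94]] 0.996025390625
```

View pics/scene0.png

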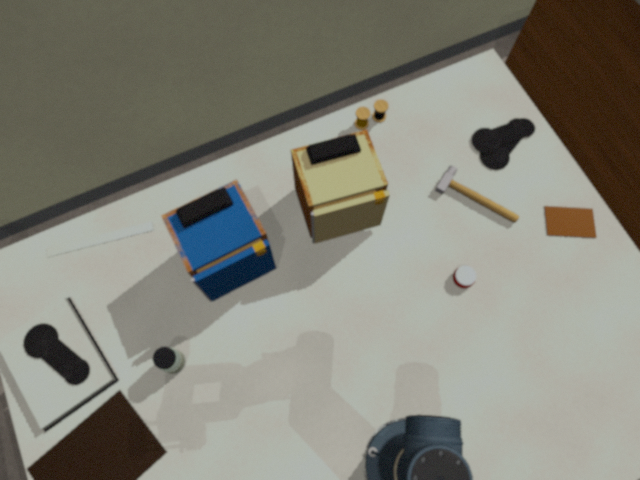

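View pics/side0.png

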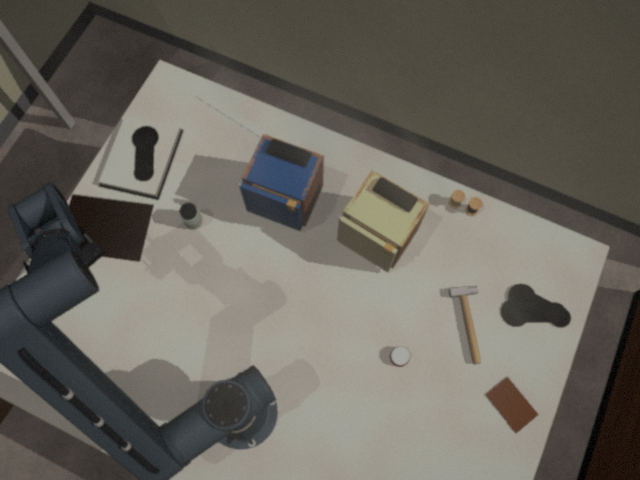

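Scene view: blue cabinet at about (220,245), with the brass cap/spot at (260,247). The cream cabinet is to its right at (340,190), the jar at (168,360), the tin at (465,277) and the hammer at (475,195). The side view agrees, with the brass at (291,204).

Run:
```python
from h import *
def fit(c,im,d,n):
    hsv=cv2.cvtColor(im,cv2.COLOR_BGR2HSV)
    m=cv2.inRange(hsv,(100,120,20),(125,255,255)); 
    if n=='side': m[:, :235]=0; m[250:]=0
    k,l,st,_=cv2.connectedComponentsWithStats(cv2.morphologyEx(m,cv2.MORPH_CLOSE,np.ones((9,9))))
    i=1+st[1:,4].argmax(); x,y,w,h,_=st[i]; print(n,st[i])
    v,u=np.nonzero((l==i)&(m>0)); P=pts(c,d,np.c_[u,v])
    f=P[(P[:,2]>.05)&(P[:,2]<.18)]
    t=P[(P[:,2]>.205)&(P[:,2]<.235)]
    print('top z',np.median(t[:,2]),'rect',cv2.minAreaRect(t[:,:2].astype(np.float32)), 'n',len(t),len(f))
    print(' top corners',np.round(cv2.boxPoints(cv2.minAreaRect(t[:,:2].astype(np.float32))),3).tolist())
    if len(f)>50:
        for _ in range(4):
            q=f[:,:2].mean(0); U,S,V=np.linalg.svd(f[:,:2]-q,full_matrices=False); nn=V[1]*np.sign(V[1][0]); r=(f[:,:2]-q)@nn; f=f[abs(r)<max(.004,1.5*r.std())]
        print(' front normal',nn,'yaw',np.arctan2(nn[1],nn[0]),'off',q@nn,'extent',np.percentile((f[:,:2])@[-nn[1],nn[0]],[1,99]),r.std())
    b=cv2.inRange(hsv,(12,150,120),(30,255,255)); b[:y]=0;b[y+h+5:]=0;b[:,:x]=0;b[:,x+w+5:]=0
    v,u=np.nonzero(b);print(' brass px',np.c_[u,v].mean(0),len(u)); B=pts(c,d,np.c_[u,v]); B=B[B[:,2]>.18]; print(' brass',np.median(B,0),'min/max',B.min(0),B.max(0))
for n in('scene','side'): fit(*shot(n),n)
```

```text
scene [ 169  186  106  114 5991]
top z 0.22028712724411914 rect ((0.6639147400856018, 0.19093018770217896), (0.1779761165380478, 0.18682819604873657), 3.869110107421875) n 3992 1221
 top corners [[0.5690000057220459, 0.27799999713897705], [0.5809999704360962, 0.09200000017881393], [0.7590000033378601, 0.10400000214576721], [0.7459999918937683, 0.28999999165534973]]
 front normal [0.99843085 0.05599846] yaw 0.05602777250155731 off 0.5868089597840404 extent [0.06370189 0.24305154] 0.0008017590583240291
 brass px [248.04424779 247.53982301] 113
 brass [0.59141389 0.11631458 0.21914545] min/max [0.57986314 0.09260538 0.21080318] [0.63374619 0.2829662  0.22520311]
side [ 264  157   42   50 1254]
top z 0.22085609823997654 rect ((0.6438837647438049, 0.16804319620132446), (0.1317005455493927, 0.1306377649307251), 10.848553657531738) n 862 0
 top corners [[0.5669999718666077, 0.2199999988079071], [0.5920000076293945, 0.09099999815225601], [0.7210000157356262, 0.11599999666213989], [0.6959999799728394, 0.24500000476837158]]
 brass px [nan nan] 0<stdin>:18: RuntimeWarning: Mean of empty slice.
  ret = um.true_divide(
Traceback (most recent call last):
  File "h.py", line 11, in pts
    n=cv2.undistortPoints(uv,K,np.array(c['dist_coeffs'])).reshape(-1,2)
      ~~~~~~~~~~~~~~~~~~~^^^^^^^^^^^^^^^^^^^^^^^^^^^^^^^^^
cv2.error: OpenCV(4.12.0) /io/opencv/modules/calib3d/src/undistort.dispatch.cpp:347: error: (-215:Assertion failed) CV_IS_MAT(_src) && CV_IS_MAT(_dst) && (_src->rows == 1 || _src->cols == 1) && (_dst->rows == 1 || _dst->cols == 1) && _src->cols + _src->rows - 1 == _dst->rows + _dst->cols - 1 && (CV_MAT_TYPE(_src->type) == CV_32FC2 || CV_MAT_TYPE(_src->type) == CV_64FC2) && (CV_MAT_TYPE(_dst->type) == CV_32FC2 || CV_MAT_TYPE(_dst->type) == CV_64FC2) in function 'cvUndistortPointsInternal'
```

>>> {"fn": "send_rows", "kwargs": {
  "plan": [
    [255,0,0,-0.02,-0.1],
    [255,0,0,-0.02,-0.1],
    [255,0,0,-0.02,-0.1],
    [255,0,0,-0.02,-0.098],
    [255,-0.017,-0.031,0,0],
    [255,-0.017,-0.031,0,0],
    [255,-0.017,-0.031,0,0],
    [255,-0.017,-0.031,0,0],
    [255,-0.017,-0.031,0,0],
    [255,-0.017,-0.031,0,0],
    [255,-0.017,-0.031,0,0],
    [255,-0.017,-0.031,0,0],
    [255,-0.017,-0.031,0,0],
    [255,-0.017,-0.031,0,0],
    [255,-0.017,-0.031,0,0],
    [255,-0.017,-0.031,0,0],
    [255,-0.017,-0.031,0,0],
    [255,-0.017,-0.031,0,0],
    [255,-0.017,-0.031,0,0],
    [255,0,0,0,0]
  ]
}}

```text
time_s: 1.87
position: [0.4943, 0.1333, 0.286]
tcp_rot: [[-0.999, -0.05, 0.003], [-0.05, 0.999, -0.003], [-0.003, -0.003, -1.0]]
force: [-0.3, 0.1, -0.1]
opening: 0.009
grasp_force: 0.0
```

```bash
cat >> h.py <<'E'
N=np.array([.99843,.056]);T=np.array([-.056,.99843])
def where():
    s=read_state();p=s['position'];R=np.array(s['tcp_rot'])
    print('t',s['time_s'],'a',p[:2]@N,'s',p[:2]@T,'z',p[2],'x-axis err',R[:2,0]@T,'open',s['opening'],'F',np.round(s['force'],1))
E
python3 - <<'E'
from h import *
where(); c,im,d=shot('wrist','w1.png'); shot('scene','s1.png');
E
```

```text
t 1.8667 a 0.5009842967323466 s 0.1054331008635226 z 0.2859755027740929 x-axis err 0.006482983161939376 open 0.0093732311437632 F [-0.3  0.1 -0.1]
```

View pics/w1.png

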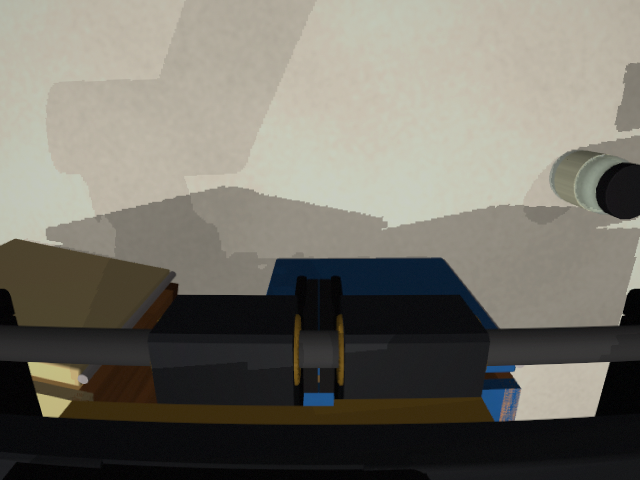

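Wrist view: closed fingers at (320,350) with the blue door front behind them at (360,285) and the cream front at the left. The approach is clear. Next I lower in front of the brass spot.

>>> {"fn": "send_rows", "kwargs": {
  "plan": [
    [255,0,-0.011,0.02,0],
    [255,0,-0.011,0.022,0],
    [255,-0.01,0,0.022,0],
    [255,-0.02,0,0.022,0],
    [255,-0.015,0,0,0],
    [255,-0.01,0,0,0],
    [255,-0.008,0,0,0],
    [255,0,0,0,0],
    [255,0,0,0,0]
  ]
}}

```text
time_s: 2.72
position: [0.5543, 0.1206, 0.2006]
tcp_rot: [[-0.998, -0.056, 0.001], [-0.056, 0.998, 0.0], [-0.001, 0.0, -1.0]]
force: [-0.2, 0.6, -0.2]
opening: 0.006
grasp_force: 0.0
```

```bash
python3 -c "
from h import *
where()
shot('scene','s2.png')"
```

```text
t 2.7167 a 0.5601771071823282 s 0.08934040338308777 z 0.20058418879318357 x-axis err -0.00011730364757167667 open 0.0057064824374443435 F [-0.2  0.6 -0.2]
```

View pics/s2.png

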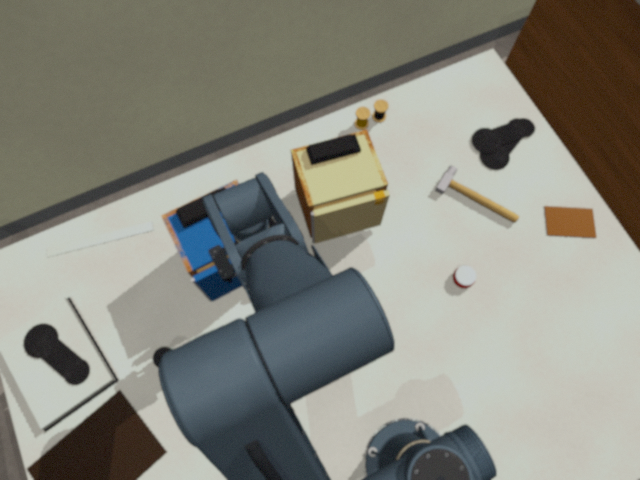

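Scene view: the arm hides the brass; the gripper is in front of the door at about (225,265). I'll advance by feel.

>>> {"fn": "send_rows", "kwargs": {
  "plan": [
    [255,-0.004,-0.003,0,0],
    [255,-0.004,-0.003,0,0],
    [255,-0.003,0,0,0],
    [255,-0.003,0,0,0],
    [255,-0.002,0,0,0],
    [255,0,0,0,0],
    [255,0,0,0,0]
  ]
}}

```text
time_s: 3.35
position: [0.5698, 0.1146, 0.1998]
tcp_rot: [[-0.998, -0.055, -0.002], [-0.055, 0.998, -0.001], [0.002, -0.0, -1.0]]
force: [-3.3, -0.7, 2.0]
opening: 0.007
grasp_force: 1.5
```

>>> {"fn": "send_rows", "kwargs": {
  "plan": [
    [255,-0.002,0,0,0],
    [255,-0.002,0,0,0],
    [255,-0.002,0,0,0],
    [255,0,0,0,0],
    [255,0,0,0,0]
  ]
}}

```text
time_s: 3.77
position: [0.5741, 0.1147, 0.1996]
tcp_rot: [[-0.998, -0.056, -0.006], [-0.056, 0.998, -0.001], [0.006, -0.001, -1.0]]
force: [-5.8, -2.2, 4.1]
opening: 0.009
grasp_force: 3.2
```

>>> {"fn": "send_rows", "kwargs": {
  "plan": [
    [255,-0.002,0,0,0],
    [255,-0.002,0,0,0],
    [255,0,0,0,0],
    [255,0,0,0,0]
  ]
}}

```text
time_s: 4.1
position: [0.5777, 0.1149, 0.1995]
tcp_rot: [[-0.998, -0.056, -0.007], [-0.056, 0.998, -0.001], [0.007, -0.001, -1.0]]
force: [-7.0, -2.4, 3.7]
opening: 0.005
grasp_force: 3.5
```

>>> {"fn": "send_rows", "kwargs": {
  "plan": [
    [255,-0.002,0,0,0],
    [255,0,0,0,0],
    [255,0,0,0,0]
  ]
}}

```text
time_s: 4.35
position: [0.5785, 0.115, 0.1994]
tcp_rot: [[-0.998, -0.056, -0.009], [-0.056, 0.998, -0.001], [0.01, -0.001, -1.0]]
force: [-8.5, -2.4, 5.1]
opening: 0.006
grasp_force: 4.5
```

>>> {"fn": "send_rows", "kwargs": {
  "plan": [
    [255,0.01,0,0,0],
    [255,0.025,0,0,0],
    [255,0.035,0,0,0],
    [255,0.035,0,0,0],
    [255,0.035,0,0,0],
    [255,0,0,-0.03,0],
    [255,0,0,-0.035,0],
    [255,0,0,-0.035,0],
    [255,0,-0.035,0,0],
    [255,0,-0.035,0,0],
    [255,0,-0.035,0,0],
    [255,0,-0.035,0,0],
    [255,0,0,0,0]
  ]
}}

```text
time_s: 5.43
position: [0.453, -0.0377, 0.3006]
tcp_rot: [[-0.999, -0.05, 0.005], [-0.05, 0.999, -0.004], [-0.005, -0.005, -1.0]]
force: [0.7, -0.0, 0.6]
opening: 0.007
grasp_force: 0.0
```

```bash
python3 -c "
from h import *
where()
_,a,_=shot('scene');_,b,_=shot('side')
cv2.imwrite('pics/c3.png',np.hstack([a[130:400,100:420],b[100:370,180:500]]))"
```

```text
t 5.4333 a 0.45022114717818934 s -0.06300610785071299 z 0.30062787044598943 x-axis err 0.006269487025765879 open 0.006849409152807514 F [ 0.7 -0.   0.6]
```

View pics/c3.png

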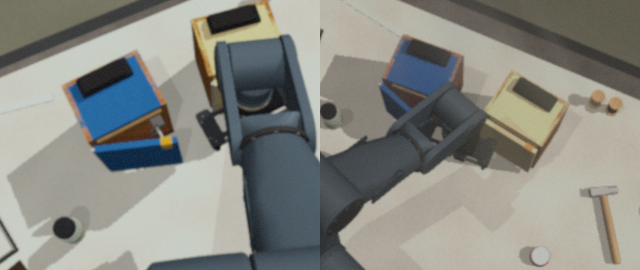

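The crop shows the blue door thrown ajar, with its brass at crop (166,142), i.e. scene (266,272), and the edge clear of the box. The cream door is still shut. Now I measure the brass cap.

```bash
python3 -c "
from h import *
c,im,d=shot('scene')
hsv=cv2.cvtColor(im,cv2.COLOR_BGR2HSV)
b=cv2.inRange(hsv,(12,170,150),(30,255,255)); m=np.zeros_like(b); m[255:290,250:285]=255; b&=m
v,u=np.nonzero(b);P=pts(c,d,np.c_[u,v]);P=P[(P[:,2]>.21)&(P[:,2]<.23)]
q=np.median(P,0);print(len(P),q,'a,s',q[:2]@N,q[:2]@T)
print('angle',np.arcsin((.5948-q[:2]@N)/.165))
"
```

```text
60 [0.52616776 0.12366631 0.21953721] a,s 0.5322669934005235 0.0940067562163321
angle 0.38870238421754394
```

>>> {"fn": "send_rows", "kwargs": {
  "plan": [
    [255,-0.026,0.03,0,0],
    [255,-0.026,0.03,0,0],
    [255,-0.026,0.03,0,0],
    [255,-0.025,0.03,0,0],
    [255,-0.025,0.028,0,0],
    [255,0,0,0,0],
    [255,0,0,0,0]
  ]
}}

```text
time_s: 6.17
position: [0.5703, 0.1262, 0.2992]
tcp_rot: [[-0.998, -0.061, -0.001], [-0.061, 0.998, 0.0], [0.001, 0.0, -1.0]]
force: [-0.5, -0.0, 0.2]
opening: 0.006
grasp_force: 0.0
```

```bash
python3 -c "
from h import *
where()"
```

```text
t 6.1667 a 0.5765110907068576 s 0.09410413570358156 z 0.2992133406254648 x-axis err -0.004816340407350648 open 0.006390385540389751 F [-0.5 -0.   0.2]
```

>>> {"fn": "send_rows", "kwargs": {
  "plan": [
    [255,0,-0.008,0.01,0],
    [255,0,0,0.025,0],
    [255,0,0,0.025,0],
    [255,0,0,0.02,0],
    [255,0,0,0.015,0],
    [255,0,0,0,0],
    [255,0,0,0,0]
  ]
}}

```text
time_s: 6.75
position: [0.5693, 0.1137, 0.2042]
tcp_rot: [[-0.999, -0.054, -0.003], [-0.054, 0.999, -0.0], [0.003, -0.0, -1.0]]
force: [0.0, 0.2, 0.4]
opening: 0.002
grasp_force: 0.0
```

Run:
```python
from h import *
where()
H=np.array([.5948,.248]); r=.170
p0=None
for th in [.385,.5,.6,.7,.8,.9,1.0,1.1,1.2,1.3,1.4]:
    u=np.array([-np.sin(th),-np.cos(th)]);b=np.array([np.cos(th),-np.sin(th)])
    p=H+r*u+(.008+.0095*np.cos(th)+.015*np.sin(th))*b
    print(th,p.round(4), None if p0 is None else ('tool x,y',[-(p-p0)[0].round(4),(p-p0)[1].round(4)])); p0=p
```

```text
t 6.75 a 0.5747436435110947 s 0.08162337493661458 z 0.20417420451152785 x-axis err 0.0021052375322379185 open 0.0015028758839727885 F [0.  0.2 0.4]
0.385 [0.5518 0.082 ] None
0.5 [0.5339 0.0875] ('tool x,y', [np.float64(0.0178), np.float64(0.0055)])
0.6 [0.5189 0.094 ] ('tool x,y', [np.float64(0.0151), np.float64(0.0064)])
0.7 [0.5043 0.1019] ('tool x,y', [np.float64(0.0145), np.float64(0.008)])
0.8 [0.4905 0.1114] ('tool x,y', [np.float64(0.0138), np.float64(0.0094)])
0.9 [0.4776 0.1222] ('tool x,y', [np.float64(0.0129), np.float64(0.0109)])
1.0 [0.4657 0.1345] ('tool x,y', [np.float64(0.0119), np.float64(0.0122)])
1.1 [0.4549 0.148 ] ('tool x,y', [np.float64(0.0107), np.float64(0.0135)])
1.2 [0.4456 0.1627] ('tool x,y', [np.float64(0.0094), np.float64(0.0147)])
1.3 [0.4377 0.1784] ('tool x,y', [np.float64(0.0079), np.float64(0.0157)])
1.4 [0.4314 0.1951] ('tool x,y', [np.float64(0.0063), np.float64(0.0166)])
```

>>> {"fn": "send_rows", "kwargs": {
  "plan": [
    [255,0.012,0,0,0],
    [255,0.011,0,0,0],
    [255,0.009,0.003,0,0],
    [255,0.009,0.003,0,0],
    [255,0.008,0.003,0,0],
    [255,0.007,0.003,0,0],
    [255,0.007,0.004,0,0],
    [255,0.007,0.004,0,0],
    [255,0.007,0.005,0,0],
    [255,0.007,0.005,0,0],
    [255,0.0065,0.0055,0,0],
    [255,0.0065,0.0055,0,0],
    [255,0,0,0,0],
    [255,0,0,0,0]
  ]
}}

```text
time_s: 7.92
position: [0.4714, 0.1508, 0.205]
tcp_rot: [[-0.998, -0.056, 0.0], [-0.056, 0.998, -0.0], [-0.0, -0.0, -1.0]]
force: [0.2, -0.8, -0.5]
opening: 0.005
grasp_force: 0.0
```

```bash
python3 -c "
from h import *
where()"
```

```text
t 7.9167 a 0.4790763786297775 s 0.12417320235769372 z 0.2050246808708544 x-axis err -0.00028377454267298417 open 0.005197174038443963 F [ 0.2 -0.8 -0.5]
```

On the arc as planned. Next I push on to about 1.4 rad.

>>> {"fn": "send_rows", "kwargs": {
  "plan": [
    [255,0.006,0.006,0,0],
    [255,0.006,0.006,0,0],
    [255,0.006,0.006,0,0],
    [255,0.006,0.007,0,0],
    [255,0.005,0.007,0,0],
    [255,0.004,0.007,0,0],
    [255,0.004,0.008,0,0],
    [255,0.004,0.008,0,0],
    [255,0.003,0.008,0,0],
    [255,0.003,0.008,0,0],
    [255,0,0,0,0],
    [255,0,0,0,0]
  ]
}}

```text
time_s: 8.92
position: [0.4207, 0.2192, 0.2049]
tcp_rot: [[-0.998, -0.057, 0.0], [-0.057, 0.998, -0.0], [-0.0, -0.0, -1.0]]
force: [0.1, 0.8, -0.2]
opening: 0.008
grasp_force: 0.0
```

```bash
python3 -c "
from h import *
where()
_,a,_=shot('scene');_,b,_=shot('side')
cv2.imwrite('pics/c4.png',np.hstack([a[130:400,100:420],b[100:370,180:500]]))"
```

```text
t 8.9167 a 0.43229731390790316 s 0.19527310401950623 z 0.2049253190042721 x-axis err -0.0005020888521456308 open 0.007603754581870883 F [ 0.1  0.8 -0.2]
```

View pics/c4.png

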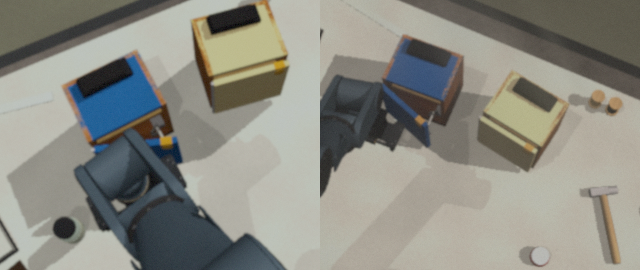

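The crop shows the gripper now at scene-crop (110,190), but the brass is still at (166,142). The door seems not to have followed, so I measure it.

```bash
python3 -c "
from h import *
for n,(x0,x1,y0,y1) in {'scene':(250,285,255,290),'side':(265,300,205,240)}.items():
    c,im,d=shot(n)
    cv2.imwrite('pics/z_%s.png'%n,cv2.resize(im[y0-80:y1+60,x0-120:x1+80],None,fx=3,fy=3))
    b=cv2.inRange(cv2.cvtColor(im,cv2.COLOR_BGR2HSV),(10,150,110),(30,255,255)); m=np.zeros_like(b); m[y0:y1,x0:x1]=255; b&=m
    v,u=np.nonzero(b);P=pts(c,d,np.c_[u,v]);P=P[(P[:,2]>.2)&(P[:,2]<.235)]
    q=np.median(P,0);print(n,len(P),q,'a,s',q[:2]@N,q[:2]@T,'ang',np.arctan2(.5948-q[:2]@N,.248-q[:2]@T))
c,im,d=shot('wrist','w5.png')
"
```

```text
scene 82 [0.52684164 0.12438034 0.21886255] a,s 0.5329797993253269 0.09468193559637912 ang 0.38327517423725554Traceback (most recent call last):
  File "<string>", line 7, in <module>
    v,u=np.nonzero(b);P=pts(c,d,np.c_[u,v]);P=P[(P[:,2]>.2)&(P[:,2]<.235)]
                        ~~~^^^^^^^^^^^^^^^^
  File "h.py", line 11, in pts
    n=cv2.undistortPoints(uv,K,np.array(c['dist_coeffs'])).reshape(-1,2)
      ~~~~~~~~~~~~~~~~~~~^^^^^^^^^^^^^^^^^^^^^^^^^^^^^^^^^
cv2.error: OpenCV(4.12.0) /io/opencv/modules/calib3d/src/undistort.dispatch.cpp:347: error: (-215:Assertion failed) CV_IS_MAT(_src) && CV_IS_MAT(_dst) && (_src->rows == 1 || _src->cols == 1) && (_dst->rows == 1 || _dst->cols == 1) && _src->cols + _src->rows - 1 == _dst->rows + _dst->cols - 1 && (CV_MAT_TYPE(_src->type) == CV_32FC2 || CV_MAT_TYPE(_src->type) == CV_64FC2) && (CV_MAT_TYPE(_dst->type) == CV_32FC2 || CV_MAT_TYPE(_dst->type) == CV_64FC2) in function 'cvUndistortPointsInternal'
```

View pics/z_side.png

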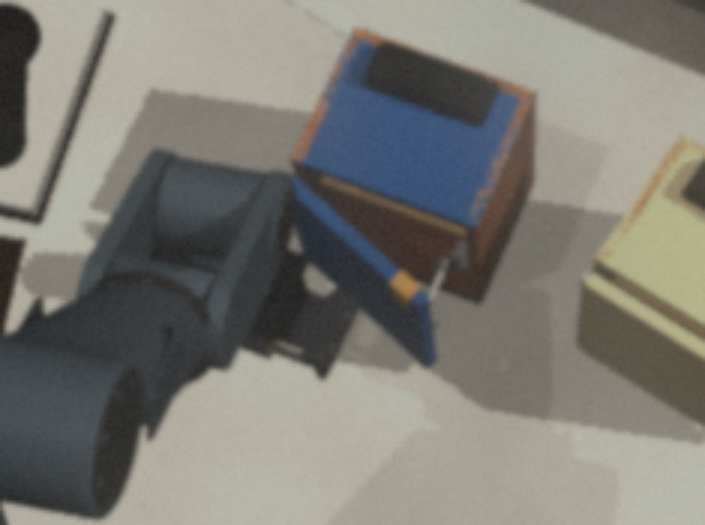

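The door is still ajar at 0.38 and the gripper is in front of it, so the fingers missed the door. I check where the fingertips really are, using wrist and side depth.

```bash
python3 -c "
from h import *
where()
s=read_state();p=np.array(s['position']);R=np.array(s['tcp_rot'])
vv,uu=np.mgrid[0:480,0:640];uv=np.c_[uu.ravel(),vv.ravel()]
for n in('wrist','side','scene'):
    c,im,d=shot(n,'q_%s.png'%n)
    P=pts(c,d,uv); L=(P-p)@R
    print(n,'cam in tool',(np.array(c['xyz'])-p)@R)
    k=(abs(L[:,0])<.05)&(abs(L[:,1])<.1)&(L[:,2]>-.12)&(L[:,2]<.1)
    L=L[k]
    for z0 in np.arange(-.12,.1,.01):
        q=L[(L[:,2]>=z0)&(L[:,2]<z0+.01)]
        if len(q)>5: print(' z%.2f n%d x[%.3f %.3f] y[%.3f %.3f]'%(z0,len(q),*np.percentile(q[:,0],[1,99]),*np.percentile(q[:,1],[1,99])))
"
```

```text
t 9.1167 a 0.4326233318019628 s 0.19449282522574032 z 0.2049308521881753 x-axis err 0.0012941988451457013 open 0.008710244800251803 F [ 0.6 -0.7 -0.3]
wrist cam in tool [ 0.07975257 -0.00031955 -0.17859638]
 z-0.12 n20879 x[0.023 0.038] y[-0.050 0.047]
 z-0.11 n27639 x[0.023 0.039] y[-0.069 0.069]
 z-0.10 n8538 x[0.003 0.039] y[-0.080 0.079]
 z-0.09 n1779 x[-0.001 0.038] y[-0.080 0.080]
 z-0.08 n133 x[-0.007 0.009] y[-0.005 0.005]
 z-0.07 n775 x[-0.010 0.012] y[-0.005 0.005]
 z-0.06 n456 x[0.010 0.012] y[-0.006 0.006]
 z-0.05 n535 x[0.006 0.012] y[-0.008 0.007]
 z-0.04 n511 x[0.010 0.012] y[-0.009 0.008]
 z-0.03 n442 x[0.010 0.012] y[-0.009 0.009]
 z-0.02 n142 x[0.010 0.012] y[-0.009 0.009]
side cam in tool [ 0.44389494 -0.4455497  -1.66449164]
 z-0.12 n49 x[-0.023 0.037] y[-0.094 -0.009]
 z-0.11 n62 x[0.020 0.037] y[-0.086 -0.007]
 z-0.10 n18 x[0.023 0.038] y[-0.086 -0.005]
scene cam in tool [ 0.24347413 -0.05227858 -1.11233041]
 z-0.12 n9 x[0.012 0.037] y[-0.090 0.088]
 z-0.11 n10 x[0.009 0.036] y[-0.075 0.091]
```

View pics/q_wrist.png

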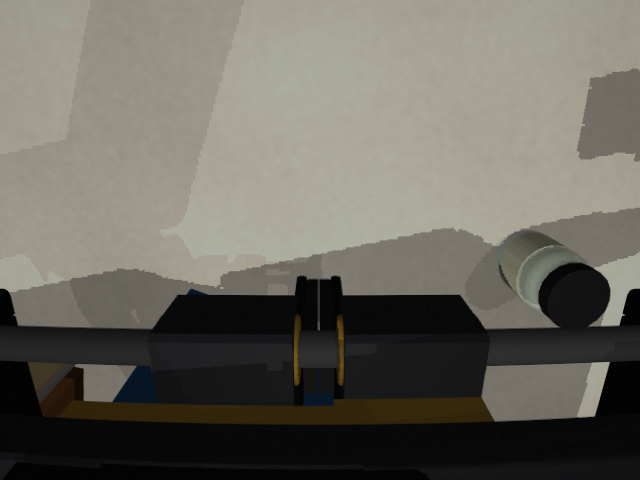

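The wrist view shows the closed fingers at (320,285–400), their tips at about row 276, with the door edge behind at (200,293). Finger points end near tool z -0.012, so the tips may be shorter than stated. I check the tip pixels.

```bash
python3 -c "
from h import *
s=read_state();p=np.array(s['position']);R=np.array(s['tcp_rot'])
c,im,d=shot('wrist')
for u in (305,335):
  for v in range(268,330,6):
    q=pts(c,d,[[u,v]]); print(u,v,d[v,u].round(3),((q-p)@R).round(3))
print((np.array(c['rotation']).T@R).round(2))
"
```

```text
305 268 0.412 [[-0.073 -0.014  0.206]]
305 274 0.413 [[-0.079 -0.014  0.205]]
305 280 0.17 [[ 0.012 -0.006 -0.021]]
305 286 0.165 [[ 0.012 -0.006 -0.027]]
305 292 0.159 [[ 0.012 -0.006 -0.033]]
305 298 0.154 [[ 0.012 -0.005 -0.039]]
305 304 0.153 [[ 0.01  -0.005 -0.04 ]]
305 310 0.147 [[ 0.011 -0.005 -0.045]]
305 316 0.144 [[ 0.01  -0.005 -0.049]]
305 322 0.141 [[ 0.01  -0.005 -0.052]]
305 328 0.136 [[ 0.01  -0.005 -0.057]]
335 268 0.41 [[-0.072  0.016  0.204]]
335 274 0.414 [[-0.08   0.016  0.206]]
335 280 0.171 [[ 0.012  0.006 -0.021]]
335 286 0.165 [[ 0.012  0.006 -0.027]]
335 292 0.159 [[ 0.012  0.006 -0.033]]
335 298 0.153 [[ 0.012  0.006 -0.039]]
335 304 0.149 [[ 0.012  0.006 -0.043]]
335 310 0.146 [[ 0.011  0.006 -0.047]]
335 316 0.141 [[ 0.011  0.005 -0.051]]
335 322 0.136 [[ 0.012  0.005 -0.057]]
335 328 0.134 [[ 0.011  0.005 -0.06 ]]
[[-0.    1.   -0.  ]
 [-0.96 -0.   -0.29]
 [-0.29 -0.    0.96]]
```

Floor depth agrees (0.205), so the closed tips really sit about 16 mm above the TCP and swept just over the door top. I'll go back behind the edge and come in about 25 mm lower.

>>> {"fn": "send_rows", "kwargs": {
  "plan": [
    [255,0,0,-0.025,0],
    [255,0,0,-0.03,0],
    [255,0,0,-0.025,0],
    [255,-0.025,-0.018,0,0],
    [255,-0.024,-0.018,0,0],
    [255,-0.024,-0.018,0,0],
    [255,-0.024,-0.018,0,0],
    [255,-0.024,-0.018,0,0],
    [255,-0.024,-0.017,0,0],
    [255,0,0,0,0],
    [255,0,0,0,0],
    [255,0,0,0,0]
  ]
}}

```text
time_s: 10.32
position: [0.5706, 0.1199, 0.2844]
tcp_rot: [[-0.999, -0.055, -0.002], [-0.055, 0.999, 0.0], [0.002, 0.0, -1.0]]
force: [-0.6, 0.2, -0.4]
opening: 0.005
grasp_force: 0.0
```

```bash
python3 -c "
from h import *
where()"
```

```text
t 10.3167 a 0.5763969688920769 s 0.08773430768574127 z 0.2844234365248178 x-axis err 0.0013991979384419748 open 0.004753236251282959 F [-0.6  0.2 -0.4]
```

>>> {"fn": "send_rows", "kwargs": {
  "plan": [
    [255,0,0,0.025,0],
    [255,0,0,0.025,0],
    [255,0,0,0.02,0],
    [255,0,0,0.015,0],
    [255,0,0,0.01,0],
    [255,0,0,0.01,0],
    [255,0,0,0,0],
    [255,0,0,0,0]
  ]
}}

```text
time_s: 10.98
position: [0.5712, 0.1202, 0.1801]
tcp_rot: [[-0.998, -0.056, -0.0], [-0.056, 0.998, 0.0], [0.0, 0.0, -1.0]]
force: [0.4, 0.1, 0.2]
opening: 0.008
grasp_force: 0.0
```

>>> {"fn": "send_rows", "kwargs": {
  "plan": [
    [255,0.012,0,0,0],
    [255,0.011,0,0,0],
    [255,0.009,0.002,0,0],
    [255,0.009,0.002,0,0],
    [255,0.008,0.003,0,0],
    [255,0.007,0.003,0,0]
  ]
}}

```text
time_s: 11.48
position: [0.5152, 0.127, 0.1808]
tcp_rot: [[-0.998, -0.055, 0.002], [-0.055, 0.998, 0.0], [-0.002, -0.0, -1.0]]
force: [1.7, 0.3, 0.8]
opening: 0.006
grasp_force: 0.9
```

```bash
python3 -c "
from h import *
where()
c,im,d=shot('scene')
b=cv2.inRange(cv2.cvtColor(im,cv2.COLOR_BGR2HSV),(10,150,110),(30,255,255)); m=np.zeros_like(b); m[250:320,220:290]=255; b&=m
v,u=np.nonzero(b);print(len(u))
if len(u):
  P=pts(c,d,np.c_[u,v]);P=P[(P[:,2]>.2)&(P[:,2]<.235)];q=np.median(P,0);print(len(P),'ang',np.arctan2(.5948-q[:2]@N,.248-q[:2]@T))"
```

```text
t 11.4833 a 0.5214785512693838 s 0.09797457570191771 z 0.18078491317626222 x-axis err 0.0008444681906855844 open 0.005961901535373517 F [1.7 0.3 0.8]
0
```

Contact is felt (1.7 N and pad force), so I continue along the arc.

>>> {"fn": "send_rows", "kwargs": {
  "plan": [
    [255,0.007,0.004,0,0],
    [255,0.007,0.004,0,0],
    [255,0.007,0.005,0,0],
    [255,0.007,0.005,0,0],
    [255,0.0065,0.0055,0,0],
    [255,0.0065,0.0055,0,0],
    [255,0.006,0.006,0,0],
    [255,0.006,0.006,0,0]
  ]
}}

```text
time_s: 12.2
position: [0.459, 0.1653, 0.1799]
tcp_rot: [[-0.998, -0.055, -0.0], [-0.055, 0.998, -0.0], [0.0, -0.0, -1.0]]
force: [2.5, -0.6, -0.9]
opening: 0.001
grasp_force: 0.9
```

>>> {"fn": "send_rows", "kwargs": {
  "plan": [
    [255,0.005,0.006,0,0],
    [255,0.005,0.007,0,0],
    [255,0.005,0.007,0,0],
    [255,0.004,0.007,0,0],
    [255,0.004,0.008,0,0],
    [255,0.004,0.008,0,0],
    [255,0.003,0.008,0,0],
    [255,0.003,0.008,0,0],
    [255,0.001,0.008,0,0],
    [255,0,0,0,0]
  ]
}}

```text
time_s: 13.03
position: [0.4209, 0.2313, 0.1797]
tcp_rot: [[-0.998, -0.056, -0.002], [-0.056, 0.998, 0.001], [0.002, 0.001, -1.0]]
force: [0.7, -0.1, 0.4]
opening: 0.007
grasp_force: 0.0
```

```bash
python3 -c "
from h import *
where()
_,a,_=shot('scene');_,b,_=shot('side')
cv2.imwrite('pics/c6.png',np.hstack([a[130:400,100:420],b[100:370,180:500]]))"
```

```text
t 13.0333 a 0.43318497088302776 s 0.2073589327441847 z 0.17974170981017537 x-axis err -0.00037700231291841756 open 0.007167147308122658 F [ 0.7 -0.1  0.4]
```

View pics/c6.png

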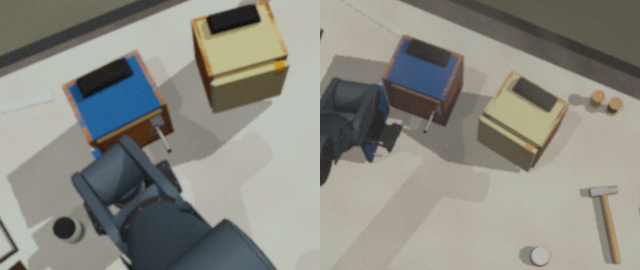

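The crop shows the blue door swung wide, edge-on at scene-crop (100,165), with the interior exposed. I back off sideways, lift and retreat.

>>> {"fn": "send_rows", "kwargs": {
  "plan": [
    [255,0,-0.012,0,0],
    [255,0,-0.025,0,0],
    [255,0,-0.02,0,0],
    [255,0,0,-0.03,0],
    [255,0,0,-0.035,0],
    [255,0,0,-0.035,0],
    [255,0,-0.035,-0.01,0],
    [255,0,-0.035,0,0],
    [255,0,-0.035,0,0],
    [255,0,-0.035,0,0],
    [255,0,-0.035,0,0],
    [255,0,-0.035,0,0],
    [255,0,-0.035,0,0],
    [255,0,0,0,0],
    [255,0,0,0,0]
  ]
}}

```text
time_s: 14.38
position: [0.4386, -0.0733, 0.2897]
tcp_rot: [[-0.999, -0.05, -0.001], [-0.05, 0.999, 0.001], [0.001, 0.001, -1.0]]
force: [-0.4, 0.5, 0.5]
opening: 0.001
grasp_force: 0.0
```

```bash
python3 -c "
from h import *
where()
vv,uu=np.mgrid[200:340,150:300]
c,a,d=shot('scene');_,b,_=shot('side')
P=pts(c,d,np.c_[uu.ravel(),vv.ravel()]); A=P[:,:2]@N;S=P[:,:2]@T
k=(P[:,2]>.213)&(P[:,2]<.226)&(A<.59)&(A>.38)&(S>.1)&(S<.3)
q=np.c_[A,S][k]; m=q.mean(0); V=np.linalg.svd(q-m,full_matrices=False)[2][0]; print(len(q),m,q.min(0),q.max(0),'ang deg',np.degrees(np.arctan2(abs(V[0]),abs(V[1]))),V)
cv2.imwrite('pics/c7.png',np.hstack([a[130:400,100:420],b[100:370,180:500]]))"
```

```text
t 14.3833 a 0.4338364025711271 s -0.09778800508281957 z 0.2896781539179979 x-axis err 0.005661623986066518 open 0.0014990668818390999 F [-0.4  0.5  0.5]
525 [0.50749866 0.23776032] [0.42627963 0.21978213] [0.58990264 0.25559346] ang deg 82.96477191136202 [-0.99247103 -0.12247958]
```

View pics/c7.png

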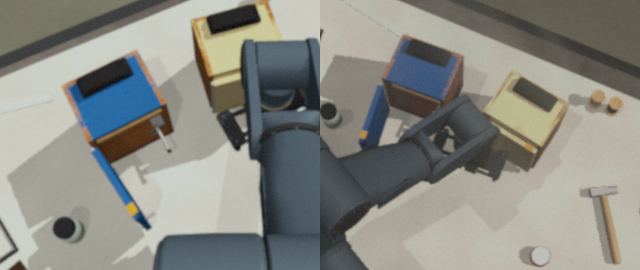

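The crop shows the blue door standing at about 83°, with its brass cap at scene-crop (131,210). The hand is clear, the cream door is shut and the jar, tin and hammer are in place.

```bash
python3 -c "
from rig import hand_in
print(hand_in())"
```

```text
the job is handed in; nothing more can be done
None
```

The job is handed in at about 14 s with the blue door open to about 83°, the cream door shut, and the jar, hammer and tin untouched; a first sweep passed just over the door top, so I repeated it lower, and the press landed near the top edge of the brass spot rather than its centre.

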